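# Stop the shaker and take the sample off

## Task

The shaking run is over: turn the shaker's black speed knob anticlockwise all the way to its off stop, letting go and taking it again as often as needed, and only then lift the clear jar with the blue cap off the platform and stand it gently, upright, well onto the round cork mat. Leave the knob off, and leave the amber jar on the platform, the reagent bottle and the white beaker where they stand.

Things in the scene. Friction and masses are not known exactly. Their poses are not given: they have to be found in the camera images.
- shaker: white orbital shaker, fixed to the bench, 320 x 220 mm. Origin: centre of its underside on the bench; its own -x side is the front console (top 55 mm above the bench) with a small green display and the speed knob; the +x part carries the jar platform.
- speed_knob (a joint): angle of the speed knob in rad: 0 is off, the fully anticlockwise end stop; grows clockwise as seen from above, up to 4.7. It starts between about 2.4 and 3.8 and turns stiffly (about 0.05 N m) with no detents.
- speed_knob_grip (a point): on the black knob's upright axis, at grip height, 92 mm above the bench. Round skirt 48 mm across; on it a grip bar 46 mm long, 14 mm wide, 67 to 99 mm above the bench. Site x runs along the bar; the white line on its top is on the -x half and at off points to the red tick at the console's front edge. Other ticks are white. In the shaker's frame: x -108, y -45 mm.
- platform (a point): centre of the top of the platform, 75 mm above the bench; black mat 190 x 220 mm, rim 8 mm high. The two jars stand 52 mm either side of it along the shaker's y, either way round.
- blue_jar: closed clear glass jar with a paper label and a blue cap, the one to move: body 56 mm across and 66 mm high, cap 49 mm across, 84 mm high in all, 0.14 to 0.28 kg. Origin: centre of its underside; z up.
- amber_jar: bystander on the platform: same size of jar, brown glass with a white cap. Origin: centre of its underside.
- cork_mat: round cork mat, 90 mm across, 5 mm thick, fixed on the bench to the left or right of the shaker. Origin: centre of its underside.
- blue_pad: square blue pad 90 x 90 x 5 mm, fixed on the bench on the other side of the shaker; not to be used. Origin: centre of its underside.
- reagent_bottle: bystander: tall amber bottle with a red cap, 68 mm across, 140 mm high. Origin: centre of its underside.
- beaker: bystander: white beaker, 72 mm across, 90 mm high. Origin: centre of its underside.
There are look-alikes about, which are no part of the job. Leave any yellow look-alike of the blue_jar alone. Of the things that look like the cork_mat, take the one that is farthest to the robot's left at the start.

How it is judged (in metres and radians):
On the way, in this order (a step that is already met when the one before it is completed fails the run):
1. the knob is turned to its off stop while the blue-capped jar still stands on the platform (value of joint speed_knob below 0.08 rad and distance of blue_jar from where it was at the start of the episode below 0.02 m), for 0.2 s.
2. the blue-capped jar is lifted off the platform (z of blue_jar in the frame of platform above 0.015 m and contact force between the fingers and blue_jar above 0.5 N), for 0.1 s.
At the end, for the whole second after the job is handed in: The knob is within 0.08 rad of its off stop; the blue-capped jar stands upright (within 0.1 rad), at rest, on the cork mat with its centre within 22 mm of the mat's; the amber jar is within 20 mm, the reagent bottle and the beaker within 30 mm of where they started (value of joint speed_knob below 0.08 rad and horizontal distance between blue_jar and cork_mat below 0.022 m and z of blue_jar in the frame of cork_mat between 0.002 and 0.009 m and angle between blue_jar's own z axis and vertical below 0.1 rad and linear speed of blue_jar below 0.02 m/s and distance of amber_jar from where it was at the start of the episode below 0.02 m and distance of each of reagent_bottle, beaker from where it was at the start of the episode below 0.03 m); the robot touches nothing.
It fails at once if the blue-capped jar is dropped or thrown (contact force between blue_jar and anything else below 0.05 N and linear speed of blue_jar above 0.4 m/s).
It fails at once if the blue-capped jar is tipped over (0.8 rad) (angle between blue_jar's own z axis and vertical above 0.8 rad).
It fails at once if the amber jar, the reagent bottle or the beaker is pushed away or knocked over (distance of amber_jar from where it was at the start of the episode above 0.04 m or distance of any of reagent_bottle, beaker from where it was at the start of the episode above 0.05 m or angle between any of amber_jar, reagent_bottle, beaker's own z axis and vertical above 0.5 rad).
It also fails if it takes over 72 s, if anything falls off the work surface, if the arm or the gripper's body presses on something with over 40 N, if the wrist force passes 120 N, or if a joint passes its speed limit or range.

## Robot

A 6-joint arm with a two-finger parallel gripper is mounted at the origin on the work surface. World frame = base frame: x ahead of the robot, y to its left, z up, the work surface at z = 0. Lengths are in m, angles in degrees, forces in N, time in s.
With the tool pointing down it reaches from about 0.375 to 0.9 m from the base axis. Payload 3.1 kg.
Tool frame: the origin (TCP) lies on the centre line of the jaws, within the pads' length; the fingertips stand 11 mm ahead of it and the grasp point (between the pads) lies 8 mm behind it (r.tip_reach is the z of the fingertips in the tool frame, in m); z points along the fingers, y is the line along which they close (so a half turn about z gives the same grasp; the last joint's range is limited). The gripper opens to 87 mm and grips with 3 to 60 N. Pads are 19 mm wide; open, the fingers measure 117 mm over their backs; the gripper's body (75 mm by 190 mm) begins 51 mm behind the grasp point.
Start: joints at [-81.79, 30.224, 82.088, -0, 67.689, -10.227], TCP at [0.198, -0.593, 0.207] pointing down, gripper open.
Joint ranges: [-176.69, 176.69], [-43.24, 126.21], [12.49, 139.97], [-82, 262], [0, 151.66], [-163.58, 163.58]. Speed limits (degrees/s): [159.86, 159.86, 180, 180, 180, 180].

## Interface

Orientations are given as a 3x3 rotation matrix whose columns are the frame's x, y, z axes.
In Python, from plant import read_state, snapshot, order, nets, r gives the robot as it stands. The module is installed in compiled form; this text tells all that it offers.
- The arm moves only by the tool jog_arm, never from a script. Its argument "commands" is a list of rows, each a list of 5 numbers: the shift along the world's x, y, z in m, then the turn about the world's z in degrees, then the finger opening in m, from 0 to 0.087. A call has 1 to 20 rows; each row is the pose to reach, as a shift and turn from the pose commanded when the call began; what a row does not reach only later rows make up. A row lasts 1/10 s, in which the tool goes at most 50 mm and 8.59 degrees, less where a joint would pass 70% of its speed; a pose out of reach is approached as far as the arm can. A call with a gripper value outside its range is refused whole. The fingers move at their own pace and stop on an object; the grip force is fixed at half the most. Time passes only in rows, so rows that repeat a pose let the fingers close. It gives the time, the measured TCP pose, the force, the opening and the grip force at its end, in the units of the state.
- read_state(): the state, without advancing time (a new reading comes with each control period).
- snapshot(name): name is "scene" or "top" or "wrist"; returns a dict with "color" (480x640x3 uint8, blue, green, red), "fov_y" (degrees; the focal length in pixels is half the picture's height over the tangent of half this angle, whatever the lens; pixels are square), "cx", "cy" (the principal point, pixels), "distortion" ([k1, k2, p1, p2, k3] as OpenCV has them; the pictures are not rectified), "origin" and "attitude" of the camera in the world; the wrist camera has in their place "tool_from_camera" (4x4, takes a point from camera to tool coordinates, whose origin is the TCP and whose axes are the flange's). Camera axes: x right, y down, z forward; pixel columns grow to the right and rows downward; lengths in m; the calibration is good to about 2 mm. A picture is of the moment at which its call begins: read the wrist's pose just before it. There is no depth.
- order.hand_in(): hands the job in; it is judged then, once.
Trained networks look in the newest picture that a camera, given by its name, has taken for a name from the list of things; names that differ only in an ending like _2 or _b are one class to them, and where a whole thing is asked for, a point or a joint stands for the part that bears it (a point fixed in the world has none). Each returns a list of dicts, best first, with "confidence" (0 to 1); they miss things now and then, are a little off and sometimes report something else, mostly with a low value. They report only what shows in the picture. A call takes as long as a camera call. They do not tell look-alikes from the thing itself.
- nets.boxes_of(camera, thing): "centre" ([x, y, z] in m, in world coordinates, good to about 4 mm: the middle of the surface that is visible of it).
- nets.silhouettes(camera, thing): "region" (480x640 bool, what is visible of it).
- nets.pinpoint(camera, thing): "centre" ([x, y, z] in m, in world coordinates, good to about 4 mm: a listed point, or the origin of a listed thing).
The state is a dict: "t": time; "joint_positions": joint angles; "joint_vel": joint speeds; "joint_torque": joint torques, N m; "ee_pos": TCP position; "tcp_rot": TCP orientation; "force": force on the tool from outside, world axes, zero at the start; "moment": the same for the moment, N m; "width": finger opening in m; "grip_force": force on a finger pad.
Only numpy, scipy, OpenCV 4.12 (cv2) and the standard library are available. Lean on these libraries where they do the work, as an engineer would, in place of code of your own. Each camera call takes 0.05 s, during which the arm holds its last target. There are 200 camera calls.

## Working session

There is one attempt and no reset: what is moved stays moved. The work goes in short steps, Python scripts to look and compute and a tool call to move; the robot and the scene stay as the last step left them, time stands still between calls to the robot, and variables do not carry over. Pictures are saved under pics/ and viewed, at most 10 in all, crops included, and the job is handed in when it is done.

Besides the shell and the picture viewer there is one more tool, called as name(argument=value, ...), one argument or row to a line, values as JSON. jog_arm: Moves the arm, as the interface text tells. Its arguments: {"type":"object","properties":{"commands":{"type":"array","items":{"type":"array","items":{"type":"number"}}}},"required":["commands"]}

```bash
mkdir -p pics; python3 - <<'E'
from plant import read_state, snapshot, nets
import cv2
for c in ("top","scene"):
    s=snapshot(c); cv2.imwrite(f"pics/{c}1.png",s["color"])
    print(c,s["fov_y"],s["cx"],s["cy"],s["origin"],s["attitude"],s["distortion"])
    for t in ("speed_knob_grip","platform","blue_jar","amber_jar","cork_mat","blue_pad","reagent_bottle","beaker","shaker"):
        print(t,[([round(v,3) for v in d["centre"]],round(d["confidence"],2)) for d in nets.pinpoint(c,t)])
s=read_state(); print(s["t"],s["ee_pos"],s["tcp_rot"],s["width"])
E
```

```text
top 45.85987803258012 316.2871859605126 239.53674172583362 [0.36629267 0.00420463 1.11477003] [[-5.75166031e-02 -9.78232789e-01  1.99380166e-01]
 [-9.98344392e-01  5.64701392e-02 -1.09360748e-02]
 [-5.60998797e-04 -1.99679077e-01 -9.79861190e-01]] [0.00718023 0.         0.         0.         0.        ]
speed_knob_grip [([0.437, -0.072, 0.093], 0.62)]
platform [([0.608, -0.042, 0.075], 0.94)]
blue_jar [([0.613, 0.008, 0.073], 0.92), ([0.784, 0.015, -0.001], 0.59)]
amber_jar [([0.607, -0.096, 0.077], 0.98)]
cork_mat [([0.487, 0.285, 0.001], 0.84), ([0.383, 0.181, -0.0], 0.66)]
blue_pad [([0.509, -0.345, -0.002], 0.81)]
reagent_bottle [([0.707, -0.311, -0.004], 0.65)]
beaker [([0.679, 0.311, -0.001], 0.76)]
shaker [([0.55, -0.035, 0.002], 0.85)]
scene 50.00783713098647 313.7877411834612 239.86588317837843 [1.19486528 0.5960324  0.81258872] [[-0.69573477  0.46444317 -0.54794678]
 [ 0.71821944  0.46114117 -0.52106588]
 [ 0.01067533 -0.75606968 -0.65440406]] [-0.13679146  0.          0.          0.          0.        ]
speed_knob_grip [([0.437, -0.073, 0.091], 0.87)]
platform [([0.609, -0.041, 0.076], 0.66)]
blue_jar [([0.787, 0.013, -0.005], 0.94), ([0.613, 0.007, 0.076], 0.65)]
amber_jar [([0.608, -0.093, 0.075], 0.78)]
cork_mat [([0.489, 0.283, -0.0], 0.61), ([0.384, 0.178, -0.003], 0.55)]
blue_pad [([0.512, -0.354, 0.001], 0.86)]
reagent_bottle [([0.704, -0.31, -0.0], 0.87)]
beaker [([0.679, 0.312, 0.002], 0.92)]
shaker [([0.552, -0.037, -0.001], 0.68)]
1.0 [ 0.19769809 -0.59290876  0.20728068] [[ 9.48664602e-01  3.16283848e-01 -1.01965702e-05]
 [ 3.16283846e-01 -9.48664599e-01 -8.33692067e-05]
 [-3.60414586e-05  7.58644049e-05 -9.99999996e-01]] 0.08698156953708759
```

View pics/top1.png

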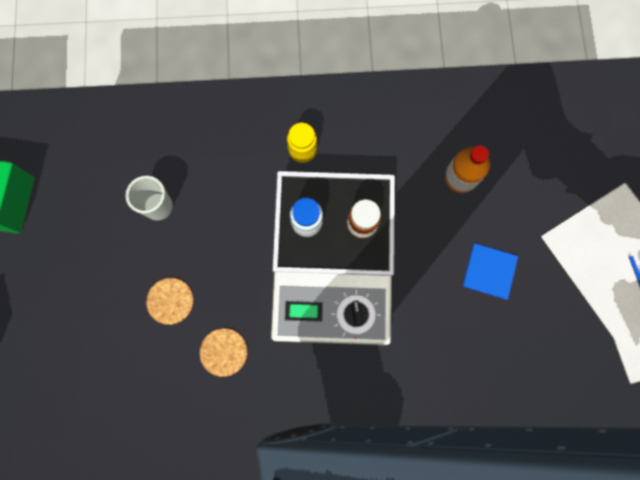

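```bash
python3 - <<'E'
import cv2,numpy as np
from plant import snapshot
im=cv2.imread("pics/top1.png")
s=snapshot("top")
R=np.array(s["attitude"]);o=np.array(s["origin"]);f=240/np.tan(np.radians(s["fov_y"]/2))
def px(p):
    c=R.T@(np.array(p)-o); return c[:2]/c[2]*f+[s["cx"],s["cy"]]
for n,p in dict(knob=(.437,-.072,.099),mat1=(.488,.284,.005),mat2=(.383,.18,.005),jar=(.613,.008,.159),jar2=(.785,.014,.084),amber=(.607,-.095,.159)).items(): print(n,px(p).round())
u,v=px((.437,-.072,.099)).astype(int)
a=cv2.resize(im[v-50:v+50,u-65:u+65],None,fx=6,fy=6,interpolation=cv2.INTER_CUBIC); cv2.imwrite("pics/knob1.png",a)
print(u-65,v-50)
E
```

```text
knob [357. 312.]
mat1 [170. 300.]
mat2 [225. 352.]
jar [306. 211.]
jar2 [299. 134.]
amber [366. 211.]
292 262
```

View pics/knob1.png

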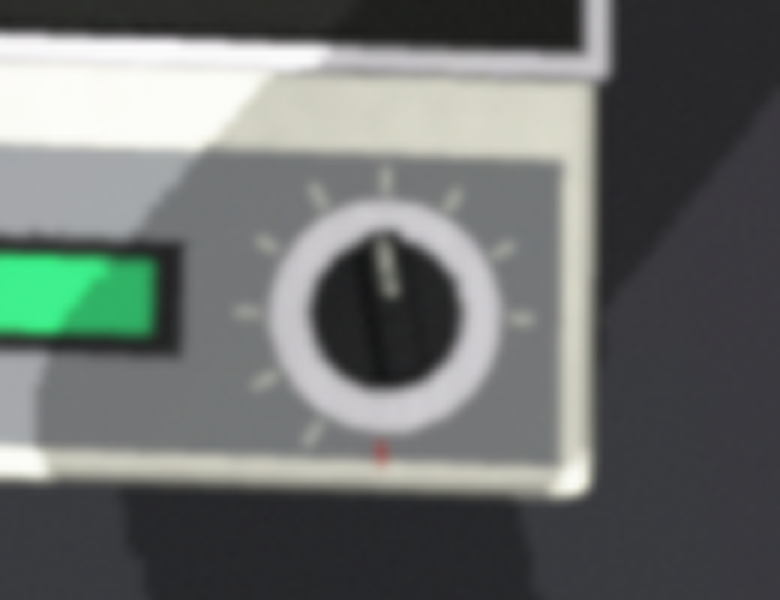

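The top view shows the following:
- **Knob:** at (357,312). Its white line points away from the robot, about 171° clockwise of the red tick at (355,337).
- **Jars:** the blue-capped jar on the platform is at (306,215). The yellow look-alike at (301,142) stands on the bench behind it, so the blue one is the one to move.
- **Mats:** there are two cork discs, at (170,300) and (223,352). The first, at y≈+0.285, is farthest to the robot's left, so it is the target.

I'll go above the knob first.

jog_arm(
  commands=[
    [0.239,0.521,0.02,-13.4,0.087],
    [0.239,0.521,0.02,-13.4,0.087],
    [0.239,0.521,0.02,-13.4,0.087],
    [0.239,0.521,0.02,-13.4,0.087],
    [0.239,0.521,0.02,-13.4,0.087],
    [0.239,0.521,0.02,-13.4,0.087],
    [0.239,0.521,0.02,-13.4,0.087],
    [0.239,0.521,0.02,-13.4,0.087],
    [0.239,0.521,0.02,-13.4,0.087],
    [0.239,0.521,0.02,-13.4,0.087],
    [0.239,0.521,0.02,-13.4,0.087],
    [0.239,0.521,0.02,-13.4,0.087],
    [0.239,0.521,0.02,-13.4,0.087],
    [0.239,0.521,0.02,-13.4,0.087],
    [0.239,0.521,0.02,-13.4,0.087],
    [0.239,0.521,0.02,-13.4,0.087],
    [0.239,0.521,0.02,-13.4,0.087],
    [0.239,0.521,0.02,-13.4,0.087],
  ],
)

```text
t: 2.85
ee_pos: [0.4365, -0.0726, 0.2272]
tcp_rot: [[0.996, 0.086, -0.0], [0.086, -0.996, 0.0], [-0.0, -0.0, -1.0]]
force: [0.4, -0.0, -0.3]
width: 0.0871
grip_force: 0.0
```

```bash
cat > h.py <<'E'
import numpy as np, cv2
from plant import read_state, snapshot, nets
class Cam:
    def __init__(self,name):
        st=read_state(); s=snapshot(name); self.im=s["color"]; self.st=st
        f=240/np.tan(np.radians(s["fov_y"]/2)); self.K=np.array([[f,0,s["cx"]],[0,f,s["cy"]],[0,0,1.]]); self.D=np.array(s["distortion"],float)
        if name=="wrist":
            T=np.eye(4); T[:3,:3]=st["tcp_rot"]; T[:3,3]=st["ee_pos"]; T=T@np.array(s["tool_from_camera"])
            self.R,self.o=T[:3,:3],T[:3,3]
        else: self.R,self.o=np.array(s["attitude"]),np.array(s["origin"])
    def px(self,p):
        return cv2.projectPoints(np.array(p,float).reshape(1,3),cv2.Rodrigues(self.R.T)[0],-self.R.T@self.o,self.K,self.D)[0].ravel()
    def at(self,u,v,z):
        x=cv2.undistortPoints(np.array([[[u,v]]],float),self.K,self.D).ravel()
        d=self.R@[x[0],x[1],1]; return self.o+d*(z-self.o[2])/d[2]
def heading(st): return np.degrees(np.arctan2(st["tcp_rot"][1][0],st["tcp_rot"][0][0]))
E
python3 - <<'E'
from h import *
c=Cam("wrist"); cv2.imwrite("pics/w1.png",c.im)
print(c.st["ee_pos"],heading(c.st),c.st["joint_positions"],c.o)
for t in ("speed_knob_grip","blue_jar"):
    print(t,[(np.round(d["centre"],4),round(d["confidence"],2)) for d in nets.pinpoint("wrist",t)])
print(c.px((.437,-.072,.099)))
E
```

```text
[ 0.43646257 -0.07264543  0.22720191] 4.943135423926714 [-2.39754286e+01  1.44897352e+01  1.05687161e+02 -4.80587871e-03
  5.98336275e+01  6.10838516e+01] [ 0.51178373 -0.06708366  0.40495245]
speed_knob_grip []
blue_jar []
[325.66762047 227.37002296]
```

View pics/w1.png

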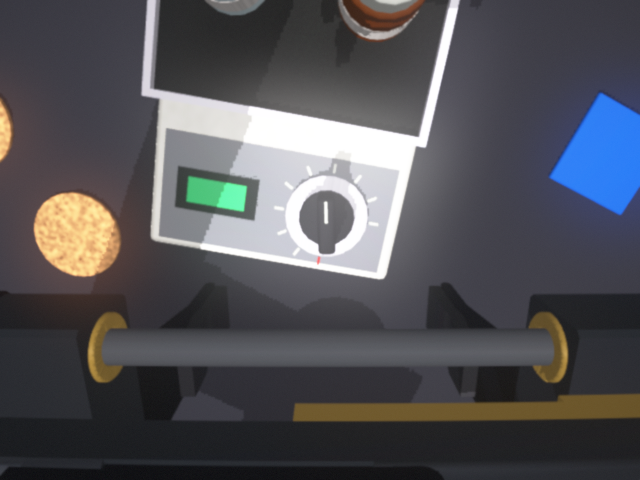

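The wrist view shows the knob centred near (326,217), with its line pointing image-up to (325,203). The red tick is at (318,260). I'll fit the ring and the line to get exact numbers.

```bash
python3 - <<'E'
from h import *
c=Cam("wrist"); g=cv2.cvtColor(c.im,cv2.COLOR_BGR2GRAY)
m=(g>190).astype(np.uint8); 
roi=np.zeros_like(m); roi[165:262,275:378]=m[165:262,275:378]
n,l,s,_=cv2.connectedComponentsWithStats(roi)
i=l[200,292] or 1+np.argmax(s[1:,4]); cs,_=cv2.findContours((l==i).astype(np.uint8),cv2.RETR_EXTERNAL,cv2.CHAIN_APPROX_NONE)
e=cv2.fitEllipse(max(cs,key=len)); print("ring",e,s[i])
for z in(.055,.060,.067): print(z,c.at(*e[0],z), [np.linalg.norm(c.at(e[0][0]-e[1][0]/2,e[0][1],z)-c.at(e[0][0]+e[1][0]/2,e[0][1],z))])
# white line
ln=np.zeros_like(m); ln[198:228,318:333]=(g>110)[198:228,318:333]
n,l,s,_=cv2.connectedComponentsWithStats(ln); print(s[1:])
i=1+np.argmax(s[1:,4]); ys,xs=np.where(l==i)
P=np.array([c.at(x,y,.099)[:2] for x,y in zip(xs,ys)]); mu=P.mean(0); d=np.linalg.svd(P-mu)[2][0]
print("line mean",mu,"ang",np.degrees(np.arctan2(d[1],d[0])),"ext",(P-mu)@d@np.array(1) if 0 else [((P-mu)@d).min(),((P-mu)@d).max()])
r=c.at(318,260,.055); print("red",r)
# top panel edge for yaw: front edge
print("front edge", c.at(152,239,.055)-c.at(384,277,.055))
a=cv2.resize(c.im[150:290,250:410],None,fx=5,fy=4.2857,interpolation=cv2.INTER_CUBIC); a=cv2.resize(c.im[160:280,246:406],None,fx=5,fy=5,interpolation=cv2.INTER_CUBIC);cv2.imwrite("pics/w1c.png",a)
E
```

```text
ring ((324.40325927734375, 215.4406280517578), (105.82994079589844, 121.8595962524414), 97.40802001953125) [ 275  165  103   97 6978]
0.055 [ 0.43709295 -0.07023614  0.055     ] [np.float64(0.09337369508457032)]
0.06 [ 0.43816166 -0.07018379  0.06      ] [np.float64(0.09203972118238264)]
0.067 [ 0.43965786 -0.0701105   0.067     ] [np.float64(0.09017215771931997)]
[[319 200  14  26 260]]
line mean [ 0.45003192 -0.07076251] ang -175.5514534252999 ext [np.float64(-0.008628790219274887), np.float64(0.011012666772212052)]
red [ 0.39537006 -0.06797636  0.055     ]
front edge [0.01770802 0.21277928 0.        ]
```

View pics/w1c.png

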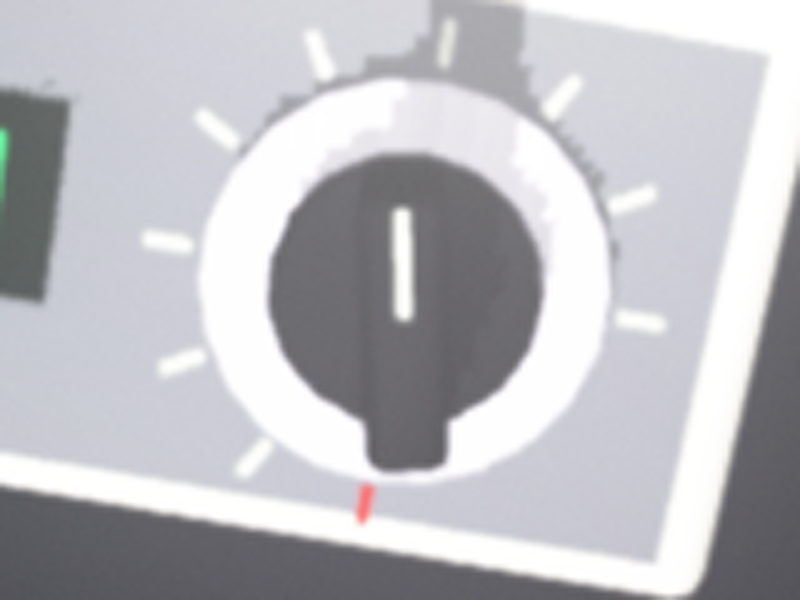

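```bash
python3 - <<'E'
from h import *
c=Cam("wrist")
f=lambda u,v,z: c.at(246+u/5-.4,160+v/5-.4,z)
a,b=f(401,208,.099),f(404,320,.099)
print("line",a,b,np.degrees(np.arctan2(*(a-b)[[1,0]])))
e=f(406,467,.099); print("bar end",e)
print("disc",f(270,290,.067),f(541,290,.067),"mid",(f(270,290,.067)+f(541,290,.067))/2, "top",f(405,153,.067))
print("edge dirs",np.degrees(np.arctan2(*(f(0,460,.055)-f(660,567,.055))[[0,1]])))
for t in ("speed_knob_grip","speed_knob"):
    print([(np.round(d["centre"],4),round(d["confidence"],2)) for d in nets.pinpoint("wrist",t)+nets.pinpoint("top",t)+nets.pinpoint("scene",t)])
E
```

```text
line [ 0.45765833 -0.06978019  0.099     ] [ 0.44021072 -0.07176695  0.099     ] 6.496285313371394
bar end [ 0.41645476 -0.07416338  0.099     ]
disc [ 0.43593536 -0.04909214  0.067     ] [ 0.44000353 -0.095143    0.067     ] mid [ 0.43796945 -0.07211757  0.067     ] top [ 0.46132164 -0.06998671  0.067     ]
edge dirs 4.6575872660257795
[(array([ 0.4397, -0.0767,  0.0932]), 0.71), (array([ 0.4359, -0.0743,  0.0936]), 0.93), (array([ 0.4367, -0.0727,  0.0909]), 0.87)]Traceback (most recent call last):
  File "<stdin>", line 10, in <module>
ValueError: it knows: amber_jar, beaker, blue_jar, blue_pad, cork_mat, platform, reagent_bottle, shaker, speed_knob_grip
```

jog_arm(
  commands=[
    [0.001,0.0,-0.05,1.5,0.05],
    [0.001,0.0,-0.09,1.5,0.05],
    [0.001,0.0,-0.12,1.5,0.05],
    [0.001,0.0,-0.143,1.5,0.05],
    [0.001,0.0,-0.143,1.5,0.05],
    [0.001,0.0,-0.143,1.5,0.05],
    [0.001,0.0,-0.143,1.5,0.0],
    [0.001,0.0,-0.143,1.5,0.0],
    [0.001,0.0,-0.143,1.5,0.0],
    [0.001,0.0,-0.143,1.5,0.0],
    [0.001,0.0,-0.143,1.5,0.0],
    [0.001,0.0,-0.143,1.5,0.0],
    [0.001,0.0,-0.143,1.5,0.0],
  ],
)

```text
t: 4.55
ee_pos: [0.4377, -0.0719, 0.0843]
tcp_rot: [[0.994, 0.114, 0.0], [0.114, -0.994, 0.0], [0.0, -0.0, -1.0]]
force: [-0.3, 0.1, -0.0]
width: 0.0038
grip_force: 0.0
```

```bash
python3 - <<'E'
from h import *
c=Cam("wrist"); t=Cam("scene")
u,v=t.px((.437,-.072,.092)).astype(int)
a=cv2.resize(t.im[v-60:v+60,u-80:u+80],None,fx=2.5,fy=2.5,interpolation=cv2.INTER_CUBIC)
b=cv2.resize(c.im,(400,300)); cv2.imwrite("pics/chk1.png",np.hstack([a,b]))
s=read_state(); print(s["t"],s["width"],s["grip_force"],c.px((.438,-.072,.099)))
E
```

```text
4.65 0.0015487076604578378 0.0 [325.73795647 305.59640387]
```

View pics/chk1.png

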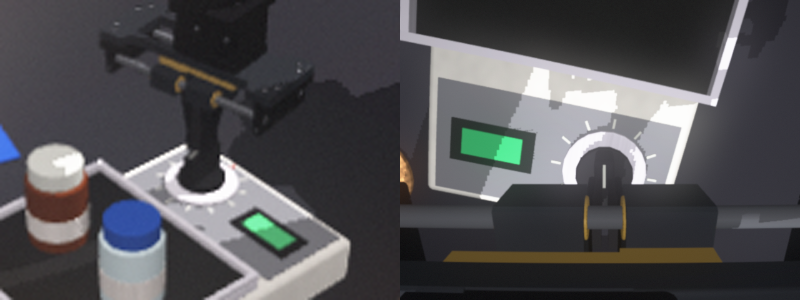

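```bash
python3 - <<'E'
from h import *
from plant import r
print([x for x in dir(r) if x[0]!='_'], r.tip_reach)
c=Cam("wrist"); t=Cam("scene"); tp=Cam("top"); s=read_state()
print(s["t"],s["width"],s["grip_force"],s["ee_pos"],s["force"])
u,v=t.px((.437,-.072,.095)).astype(int)
print("tip px in scene",t.px(s["ee_pos"]+np.array([0,0,-.011]))-[u-32,v-45], "bar ends", [t.px((.438+k*.0229,-.072+k*.0026,.099))-[u-32,v-45] for k in(-1,1)])
a=cv2.resize(t.im[v-45:v+35,u-32:u+32],(400,500),interpolation=cv2.INTER_CUBIC)
b=cv2.resize(c.im[240:400,262:390],(400,500),interpolation=cv2.INTER_CUBIC)
im=np.hstack([a,b]).astype(float)/255; im=(im**.5*255).astype(np.uint8); cv2.imwrite("pics/chk2.png",im)
E
```

```text
['MotionError', 'tip_reach'] 0.011
4.8 0.0003478886010195299 0.0 [ 0.43766718 -0.07187551  0.08420126] [-0.12418183 -0.84215078  0.33945384]
tip px in scene [31.95495462 53.36825399] bar ends [array([37.77315674, 40.39256004]), array([26.39887819, 49.11672637])]
```

View pics/chk2.png

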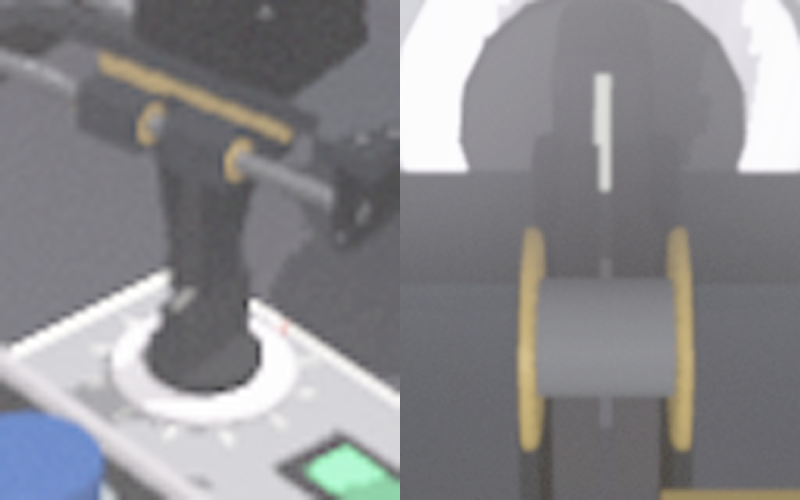

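The crop is ambiguous. The jaws look as if they straddle the bar, yet the reported opening is about 0 with no grip force. I'll turn a little and see whether the line follows.

jog_arm(
  commands=[
    [0,0,0,8,0],
    [0,0,0,16,0],
    [0,0,0,24,0],
    [0,0,0,24,0],
  ],
)

```text
t: 5.2
ee_pos: [0.4376, -0.0719, 0.0842]
tcp_rot: [[0.861, 0.508, -0.0], [0.508, -0.861, 0.0], [-0.0, -0.0, -1.0]]
force: [-0.3, -0.2, -0.6]
width: 0.0002
grip_force: 0.0
```

```bash
python3 - <<'E'
from h import *
c=Cam("wrist"); s=read_state()
print(s["t"],s["width"],s["grip_force"],heading(s),s["moment"],s["force"],s["joint_torque"][5])
def toolpx(p): return c.px(s["ee_pos"]+s["tcp_rot"]@np.array(p))
for z in(-.03,-.05,-.07,-.09): a,b=toolpx((0,.0435,z)),toolpx((0,-.0435,z)); print(z,a.round(),b.round(),abs(a-b)[0]/87)
np.save("w.npy",c.im)
for z in (.0,.011): print("tip",toolpx((.0095,0,z)))
# line: bright pixels near knob centre
g=cv2.cvtColor(c.im,cv2.COLOR_BGR2GRAY)
for h in (heading(s),6.5):
    d=np.array([np.cos(np.radians(h)),np.sin(np.radians(h))])
    print("line if",h,[ (c.px((*(np.array([.438,-.072])+k*d),.099)).round(),) for k in(.003,.02)], [int(g[tuple(c.px((*(np.array([.438,-.072])+k*d),.099)).round().astype(int)[::-1])]) for k in(.011,.014,.017)])
E
```

```text
5.25 0.000380706156669649 0.0 30.375283417049932 [0.02386949 0.00341752 0.01551018] [-0.00880164  0.30203041 -0.24372024] -0.15295767690986395
-0.03 [433. 322.] [217. 321.] 2.4814422427726672
-0.05 [447. 347.] [203. 347.] 2.8096781249027494
-0.07 [465. 381.] [184. 380.] 3.2361928117328835
-0.09 [490. 427.] [158. 425.] 3.811447490835248
tip [325.53195504 273.3606849 ]
tip [325.65008695 265.61687434]
line if 30.375283417049932 [(array([326., 299.]),), (array([326., 262.]),)] [66, 68, 67]
line if 6.5 [(array([329., 299.]),), (array([345., 266.]),)] [197, 200, 201]
```

```bash
python3 - <<'E'
from h import *
im=np.load("w.npy"); t=Cam("scene"); u,v=t.px((.437,-.072,.11)).astype(int)
b=cv2.resize(im[230:390,246:406],(500,500),interpolation=cv2.INTER_CUBIC)
a=cv2.resize(t.im[v-50:v+50,u-30:u+30],(300,500),interpolation=cv2.INTER_CUBIC)
x=np.hstack([b,a]).astype(float)/255; cv2.imwrite("pics/chk3.png",(x**.45*255).astype(np.uint8))
E
```

```text
(no output)
```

View pics/chk3.png

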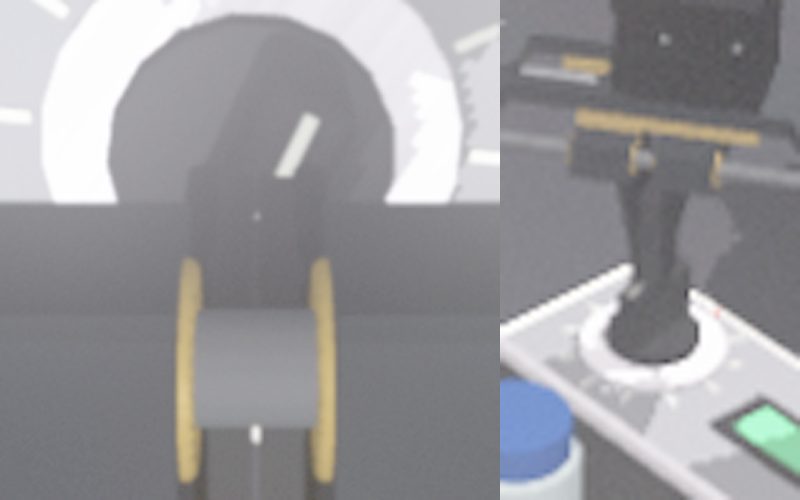

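```bash
python3 - <<'E'
from h import *
t=Cam("scene"); c=Cam("wrist"); s=c.st; u,v=t.px((.437,-.072,.11)).astype(int)
for z in (.067,.073,.084,.099,.11,.13,.15): print(z,((t.px((.4377,-.0719,z))-[u-30,v-50])*5+[500,0]).round())
for k in(-1,1): print("bar end",k,((t.px((.438+k*.0229,-.072+k*.0026,.099))-[u-30,v-50])*5+[500,0]).round())
w=lambda p:((c.px(s["ee_pos"]+s["tcp_rot"]@np.array(p))-[246,230])*3.125).round()
for z in(-.04,-.02,-.01,0,.011): print("tool",z,w((0,0,z)),w((.0095,0,z)))
print(s["tcp_rot"].T@(c.o-s["ee_pos"]), c.K[0,0])
E
```

```text
0.067 [649. 327.]
0.073 [650. 317.]
0.084 [650. 299.]
0.099 [651. 273.]
0.11 [652. 254.]
0.13 [653. 220.]
0.15 [655. 184.]
bar end -1 [679. 252.]
bar end 1 [622. 296.]
tool -0.04 [246. 324.] [246. 252.]
tool -0.02 [247. 252.] [247. 187.]
tool -0.01 [248. 222.] [248. 160.]
tool 0 [248. 195.] [248. 136.]
tool 0.011 [249. 168.] [248. 112.]
[ 0.07503757  0.00103895 -0.1777653 ] 405.0187463815886
```

The picture shows the closed fingers ending at the top of the bar, at about (258,170) in the left crop and (655,270) in the right one, with the line unturned. So the tips really stand about 25 mm higher than stated. I'll realign, open, and feel my way down while watching the force.

jog_arm(
  commands=[
    [0,0,0.01,-8,0.05],
    [0,0,0.01,-16,0.05],
    [0,0,0.01,-24,0.05],
    [0,0,0.01,-24,0.05],
    [0,0,0.005,-24,0.05],
    [0,0,0,-24,0.05],
    [0,0,-0.003,-24,0.05],
    [0,0,-0.005,-24,0.05],
    [0,0,-0.005,-24,0.05],
  ],
)

```text
t: 6.3
ee_pos: [0.4374, -0.0718, 0.0788]
tcp_rot: [[0.993, 0.114, -0.001], [0.114, -0.993, 0.0], [-0.001, -0.001, -1.0]]
force: [-0.4, -0.5, -0.1]
width: 0.0494
grip_force: 0.0
```

jog_arm(
  commands=[
    [0,0,-0.002,0,0.05],
    [0,0,-0.004,0,0.05],
    [0,0,-0.004,0,0.05],
  ],
)

```text
t: 6.6
ee_pos: [0.4376, -0.0718, 0.0751]
tcp_rot: [[0.993, 0.114, -0.0], [0.114, -0.993, 0.0], [-0.0, -0.0, -1.0]]
force: [-1.0, 0.1, -0.2]
width: 0.0503
grip_force: 0.0
```

jog_arm(
  commands=[
    [0,0,-0.002,0,0.05],
    [0,0,-0.004,0,0.05],
    [0,0,-0.004,0,0.05],
  ],
)

```text
t: 6.9
ee_pos: [0.4375, -0.0718, 0.071]
tcp_rot: [[0.994, 0.114, -0.001], [0.114, -0.994, 0.0], [-0.0, -0.0, -1.0]]
force: [-0.4, -0.4, 0.6]
width: 0.0501
grip_force: 0.0
```

jog_arm(
  commands=[
    [0,0,0,0,0.0],
    [0,0,0,0,0.0],
    [0,0,0,0,0.0],
    [0,0,0,0,0.0],
    [0,0,0,0,0.0],
    [0,0,0,0,0.0],
    [0,0,0,0,0.0],
  ],
)

```text
t: 7.6
ee_pos: [0.4376, -0.0715, 0.0713]
tcp_rot: [[0.994, 0.113, -0.0], [0.113, -0.994, 0.001], [0.0, -0.001, -1.0]]
force: [1.0, 3.7, 1.0]
width: 0.0137
grip_force: 30.0
```

The grip is now 30 N at 13.7 mm, so the bar is held. I'll turn it anticlockwise.

jog_arm(
  commands=[
    [0,0,0,8,0.0],
    [0,0,0,16,0.0],
    [0,0,0,24,0.0],
    [0,0,0,32,0.0],
    [0,0,0,40,0.0],
    [0,0,0,48,0.0],
    [0,0,0,56,0.0],
    [0,0,0,64,0.0],
    [0,0,0,72,0.0],
    [0,0,0,80,0.0],
    [0,0,0,80,0.0],
  ],
)

```text
t: 8.7
ee_pos: [0.4369, -0.0708, 0.0713]
tcp_rot: [[0.06, 0.998, -0.001], [0.998, -0.06, 0.002], [0.002, -0.002, -1.0]]
force: [0.8, 5.0, 3.3]
width: 0.0136
grip_force: 30.0
```

```bash
python3 - <<'E'
from h import *
s=read_state(); print(s["t"],heading(s),s["moment"],s["joint_positions"],s["width"],s["grip_force"])
c=Cam("top"); u,v=c.px((.437,-.072,.11)).astype(int)
for t in ("speed_knob_grip",): print([(np.round(d["centre"],4),round(d["confidence"],2)) for d in nets.pinpoint("top",t)])
E
```

```text
8.7 86.54431028228574 [ 0.9254936  -0.16491282  0.05456521] [-2.37687418e+01  3.07776621e+01  1.14678163e+02  9.90564725e-02
  3.46610282e+01 -2.03946599e+01] 0.01358827440971245 29.999705851078033
[]
```

The moment about z is 0.055 N m, so the knob is turning with the jaws. Continuing to the stop.

jog_arm(
  commands=[
    [0,0.001,0,8,0.0],
    [0,0.001,0,16,0.0],
    [0,0.001,0,24,0.0],
    [0,0.001,0,32,0.0],
    [0,0.001,0,40,0.0],
    [0,0.001,0,48,0.0],
    [0,0.001,0,56,0.0],
    [0,0.001,0,64,0.0],
    [0,0.001,0,72,0.0],
    [0,0.001,0,80,0.0],
    [0,0.001,0,86,0.0],
    [0,0.001,0,90,0.0],
    [0,0.001,0,90,0.0],
  ],
)

```text
t: 10.1
ee_pos: [0.4361, -0.0712, 0.0713]
tcp_rot: [[-0.998, 0.062, -0.003], [0.062, 0.998, 0.0], [0.003, -0.0, -1.0]]
force: [-4.3, -3.6, 3.8]
width: 0.0138
grip_force: 30.3
```

```bash
python3 - <<'E'
from h import *
s=read_state(); print(s["t"],heading(s),s["moment"],s["force"],s["width"],s["grip_force"])
E
```

```text
10.1 176.4172945323803 [-0.46951556  0.62124596 -0.42210451] [-4.34267063 -3.56510361  3.78726888] 0.0137921174147203 30.314121544361115
```

The opposing moment has jumped to -0.42 N m at a heading of 176°, which is the stop. I'll press 2° more, release, and look.

jog_arm(
  commands=[
    [0,0,0,2,0.0],
    [0,0,0,2,0.0],
    [0,0,0,2,0.0],
    [0,0,0,1,0.0],
    [0,0,0,1,0.05],
    [0,0,0,1,0.05],
    [0,0,0,1,0.05],
    [0,0,0,1,0.05],
    [0,0,0,1,0.05],
    [0,0,0.05,1,0.06],
    [0,0,0.1,1,0.087],
    [0,0,0.14,1,0.087],
    [0.0,0,0.156,1,0.087],
    [0.0,0,0.156,1,0.087],
    [0.0,0,0.156,1,0.087],
  ],
)

```text
t: 11.6
ee_pos: [0.4372, -0.0706, 0.2268]
tcp_rot: [[-0.999, 0.043, -0.0], [0.043, 0.999, 0.0], [0.0, 0.0, -1.0]]
force: [-0.8, -1.3, -0.4]
width: 0.0849
grip_force: 0.0
```

```bash
python3 - <<'E'
from h import *
c=Cam("wrist"); s=c.st; print(s["t"],s["ee_pos"],heading(s),s["joint_positions"],s["width"])
u,v=c.px((.437,-.072,.09)).astype(int); print(u,v)
a=c.im[max(0,v-60):v+60,max(0,u-80):u+80]
t=Cam("top"); 
b=t.im[120:360,130:400]
a=cv2.resize(a,(400,300),interpolation=cv2.INTER_CUBIC); b=cv2.resize(b,(400,356),interpolation=cv2.INTER_CUBIC)
cv2.imwrite("pics/chk4.png",np.hstack([cv2.copyMakeBorder(a,0,56,0,0,0),b]))
for n in ("blue_jar","cork_mat"): print(n,[(np.round(d["centre"],3),round(d["confidence"],2)) for d in nets.pinpoint("top",n)+nets.pinpoint("scene",n)])
E
```

```text
11.6 [ 0.43717437 -0.07058933  0.22680479] 177.54275417741613 [-2.36881840e+01  1.45613976e+01  1.05658845e+02 -6.50969471e-04
  5.98102014e+01 -1.11230608e+02] 0.08492161080397578
326 224
blue_jar [(array([ 0.786,  0.011, -0.004]), 0.97), (array([0.613, 0.007, 0.073]), 0.64), (array([ 0.785,  0.015, -0.002]), 0.83), (array([0.61 , 0.008, 0.076]), 0.79)]
cork_mat [(array([ 0.494,  0.288, -0.002]), 0.94), (array([ 0.38 ,  0.18 , -0.003]), 0.61), (array([ 0.49 ,  0.287, -0.   ]), 0.97), (array([ 0.385,  0.178, -0.004]), 0.88)]
```

View pics/chk4.png

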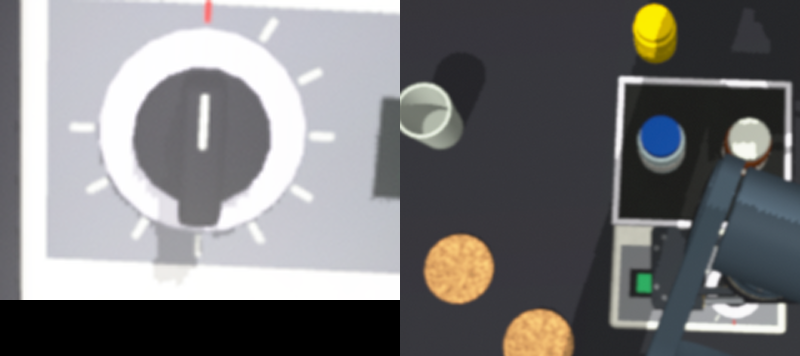

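The left crop shows the white line, (204,95) to (204,150), pointing at the red tick at (208,10), so the knob is off. The right crop shows the candidates:
- **Jars:** the blue cap on the platform is at (661,140). The yellow look-alike, off the platform, is at (655,30).
- **Mats:** the discs are at (459,268) and (538,345). I'm taking the first, the leftmost.

Next I'll refine these positions and the tool's height offset.

```bash
python3 - <<'E'
from h import *
c=Cam("wrist"); f=lambda u,v,z:c.at(246+u/2.5-.3,164+v/2.5-.3,z)
for dz in(0,.013,.026):
    print(dz,"disc mid",(f(133,133,.067-dz)+f(270,133,.067-dz))/2, f(201.5,68,.067-dz)[0]+.024, f(133,133,.067-dz)[1]-f(270,133,.067-dz)[1])
for n in("top","scene"):
    t=Cam(n); h=cv2.cvtColor(t.im,cv2.COLOR_BGR2HSV)
    for nm,lo,hi,z,p in(("cork",(8,60,90),(22,200,255),.005,(.490,.286,.005)),("cap",(100,120,60),(125,255,255),.159,(.612,.0075,.159))):
        m=cv2.inRange(h,lo,hi); k=np.zeros_like(m); u,v=t.px(p).astype(int); k[v-35:v+36,max(0,u-35):u+36]=m[v-35:v+36,max(0,u-35):u+36]
        nn,l,s,ce=cv2.connectedComponentsWithStats(k); i=1+np.argmax(s[1:,4])
        P=np.array([t.at(x,y,z) for y,x in np.argwhere(l==i)]); print(n,nm,s[i],(P.min(0)+P.max(0))/2,P.mean(0),np.ptp(P,0))
    print(n,[(np.round(d["centre"],3),d["confidence"]) for d in nets.pinpoint(n,"beaker")+nets.pinpoint(n,"platform")])
E
```

```text
0 disc mid [ 0.4352197 -0.0719099  0.067    ] 0.4370766018128227 -0.04651609254723586
0.013 disc mid [ 0.43800369 -0.07204134  0.054     ] 0.4390065384872794 -0.04831021243704632
0.026 disc mid [ 0.44078768 -0.07217278  0.041     ] 0.440936475161736 -0.05010433232685675
top cork [ 145  277   49   49 1834] [0.48675819 0.28586783 0.005     ] [0.48681154 0.28539703 0.005     ] [9.40314546e-02 9.36113086e-02 4.44089210e-16]
top cap [292 197  27  29 625] [0.61248441 0.00989741 0.159     ] [0.61269673 0.00936001 0.159     ] [5.05799877e-02 4.55228364e-02 2.22044605e-16]
top [(array([ 0.679,  0.308, -0.003]), 0.57), (array([ 0.61 , -0.044,  0.074]), 0.55)]
scene cork [ 416  290   44   34 1131] [0.48932924 0.28726749 0.005     ] [0.48998168 0.28810267 0.005     ] [9.38098518e-02 9.13649068e-02 2.22044605e-16]
scene cap [291 211  24  20 393] [0.62120546 0.01659422 0.159     ] [0.6209876  0.01727907 0.159     ] [0.05801669 0.05984366 0.        ]
scene [(array([0.682, 0.315, 0.   ]), 0.87), (array([ 0.487,  0.286, -0.   ]), 0.59), (array([ 0.607, -0.042,  0.076]), 0.72), (array([ 0.51 , -0.354,  0.002]), 0.51)]
```

jog_arm(
  commands=[
    [0.03,0.015,0,-8,0.087],
    [0.06,0.03,0,-16,0.087],
    [0.09,0.045,0,-24,0.087],
    [0.12,0.06,0,-32,0.087],
    [0.15,0.07,0,-40,0.087],
    [0.175,0.079,0,-48,0.087],
    [0.175,0.079,0,-56,0.087],
    [0.175,0.079,0,-64,0.087],
    [0.175,0.079,0,-72,0.087],
    [0.175,0.079,0,-80,0.087],
    [0.175,0.079,0,-88,0.087],
    [0.175,0.079,0,-92,0.087],
    [0.175,0.079,0,-92,0.087],
    [0.175,0.079,-0.04,-92,0.087],
    [0.175,0.079,-0.06,-92,0.087],
    [0.175,0.079,-0.08,-92,0.087],
    [0.175,0.079,-0.095,-92,0.087],
    [0.175,0.079,-0.105,-92,0.087],
    [0.175,0.079,-0.112,-92,0.087],
    [0.175,0.079,-0.112,-92,0.087],
  ],
)

```text
t: 14.25
ee_pos: [0.6123, 0.0082, 0.1145]
tcp_rot: [[0.077, 0.997, -0.001], [0.997, -0.077, 0.0], [0.0, -0.001, -1.0]]
force: [-1.1, -0.5, 0.7]
width: 0.0868
grip_force: 0.0
```

jog_arm(
  commands=[
    [0,0,-0.005,0,0.087],
    [0,0,-0.01,0,0.087],
    [0,0,-0.01,0,0.087],
  ],
)

```text
t: 14.55
ee_pos: [0.6124, 0.0081, 0.1049]
tcp_rot: [[0.078, 0.997, -0.001], [0.997, -0.078, 0.0], [0.0, -0.001, -1.0]]
force: [-0.3, 0.5, 0.5]
width: 0.0872
grip_force: 0.0
```

```bash
python3 - <<'E'
from h import *
c=Cam("wrist"); cv2.imwrite("pics/jarw.png",c.im); t=Cam("scene"); s=c.st
u,v=t.px((.612,.008,.13)).astype(int); a=cv2.resize(t.im[v-60:v+60,u-50:u+50],(500,600),interpolation=cv2.INTER_CUBIC)
a=((a/255.)**.6*255).astype(np.uint8); cv2.imwrite("pics/jars.png",cv2.resize(np.hstack([a,cv2.resize(c.im[:, 70:570],(300,288)) if 0 else cv2.copyMakeBorder(cv2.resize(c.im,(300,225)),0,375,0,0,0)]),(800,600)))
print(s["ee_pos"],heading(s),s["force"])
for z in(.1,.12,.141,.159): print(z,(t.px((*s["ee_pos"][:2],z))-[u-50,v-60])*5)
E
```

```text
[0.61241409 0.00814667 0.10493855] 85.54556080443811 [-0.26626389  0.50328025  0.45025507]
0.1 [250.9547488 357.6204724]
0.12 [250.76262846 321.47561134]
0.141 [250.55936041 282.57531671]
0.159 [250.38396488 248.43665153]
```

View pics/jars.png

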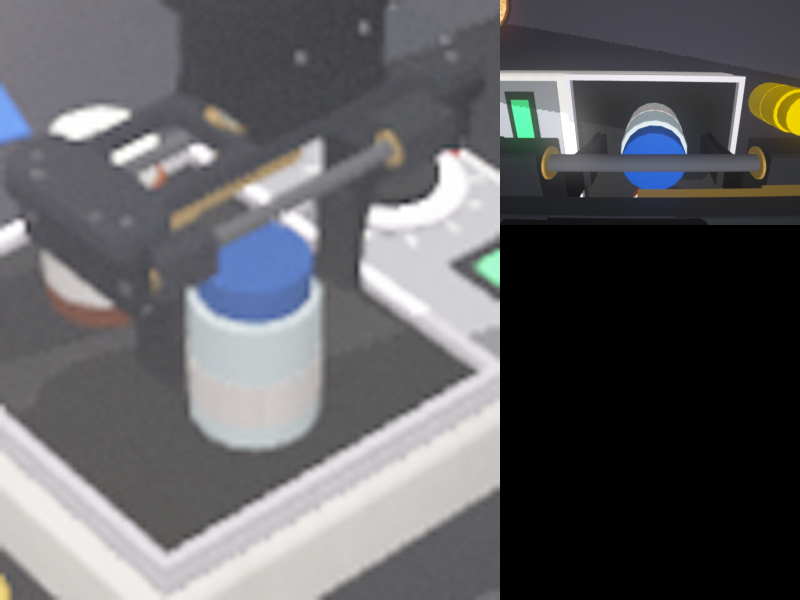

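The jaws straddle the blue-capped jar evenly. The tips are at (345,290) and (165,390), below the cap on the glass, and nothing is touching. I'll close and lift a little.

jog_arm(
  commands=[
    [0,0,0,0,0.03],
    [0,0,0,0,0.03],
    [0,0,0,0,0.03],
    [0,0,0,0,0.03],
    [0,0,0,0,0.03],
    [0,0,0,0,0.03],
    [0,0,0,0,0.03],
  ],
)

```text
t: 15.35
ee_pos: [0.6128, 0.0081, 0.1053]
tcp_rot: [[0.078, 0.997, 0.0], [0.997, -0.078, -0.0], [0.0, 0.0, -1.0]]
force: [-0.7, 0.2, 0.7]
width: 0.0553
grip_force: 30.0
```

jog_arm(
  commands=[
    [0,0,0.005,0,0.03],
    [0,0,0.012,0,0.03],
    [0,0,0.022,0,0.03],
    [0,0,0.034,0,0.03],
    [0,0,0.046,0,0.03],
    [0,0,0.055,0,0.03],
    [0,0,0.06,0,0.03],
    [0,0,0.06,0,0.03],
    [0,0,0.06,0,0.03],
  ],
)

```text
t: 16.25
ee_pos: [0.6124, 0.0082, 0.1651]
tcp_rot: [[0.078, 0.997, -0.0], [0.997, -0.078, 0.0], [0.0, -0.0, -1.0]]
force: [-0.2, 0.0, -2.5]
width: 0.0555
grip_force: 30.0
```

```bash
python3 - <<'E'
from h import *
t=Cam("scene"); s=t.st; print(s["ee_pos"],s["width"],s["grip_force"],s["force"])
print([(np.round(d["centre"],3),round(d["confidence"],2)) for d in nets.pinpoint("scene","blue_jar")])
h=cv2.cvtColor(t.im,cv2.COLOR_BGR2HSV)
print([(np.round(d["centre"],3),round(d["confidence"],2)) for d in nets.pinpoint("scene","amber_jar")])
E
```

```text
[0.61241602 0.00815423 0.1651065 ] 0.05550329821154432 29.99977022409439 [-0.16125855  0.00483603 -2.5283245 ]
[(array([0.612, 0.008, 0.137]), 0.89), (array([ 0.786,  0.016, -0.005]), 0.59)]
[(array([ 0.606, -0.094,  0.075]), 0.6)]
```

Held: 2.5 N of weight, with the jar at z≈0.135. I'll carry it to the leftmost mat.

jog_arm(
  commands=[
    [-0.005,0.01,0,0,0.03],
    [-0.012,0.028,0,0,0.03],
    [-0.022,0.05,0,0,0.03],
    [-0.033,0.074,0,0,0.03],
    [-0.044,0.098,0,0,0.03],
    [-0.055,0.122,0,0,0.03],
    [-0.066,0.146,0,0,0.03],
    [-0.076,0.17,0,0,0.03],
    [-0.087,0.194,0,0,0.03],
    [-0.098,0.218,0,0,0.03],
    [-0.108,0.242,0,0,0.03],
    [-0.117,0.262,0,0,0.03],
    [-0.122,0.273,0,0,0.03],
    [-0.1245,0.278,0,0,0.03],
    [-0.1245,0.278,0,0,0.03],
    [-0.1245,0.278,0,0,0.03],
  ],
)

```text
t: 18.0
ee_pos: [0.4884, 0.2857, 0.1652]
tcp_rot: [[0.078, 0.997, 0.0], [0.997, -0.078, -0.0], [-0.0, 0.0, -1.0]]
force: [-0.8, -0.5, -1.4]
width: 0.0557
grip_force: 30.0
```

jog_arm(
  commands=[
    [0,0,-0.01,0,0.03],
    [0,0,-0.025,0,0.03],
    [0,0,-0.042,0,0.03],
    [0,0,-0.059,0,0.03],
    [0,0,-0.075,0,0.03],
    [0,0,-0.09,0,0.03],
    [0,0,-0.1,0,0.03],
    [0,0,-0.108,0,0.03],
    [0,0,-0.113,0,0.03],
    [0,0,-0.115,0,0.03],
    [0,0,-0.115,0,0.03],
  ],
)

```text
t: 19.1
ee_pos: [0.4884, 0.2861, 0.0503]
tcp_rot: [[0.078, 0.997, 0.0], [0.997, -0.078, 0.0], [0.0, 0.0, -1.0]]
force: [-0.7, -0.6, -1.4]
width: 0.0547
grip_force: 30.0
```

```bash
python3 - <<'E'
from h import *
for n in("scene","top"):
    t=Cam(n); s=t.st; print(s["ee_pos"],s["width"],s["force"])
    for k in("blue_jar","cork_mat","beaker"): print(n,k,[(np.round(d["centre"],3),round(d["confidence"],2)) for d in nets.pinpoint(n,k)])
E
```

```text
[0.48838207 0.28613635 0.0503093 ] 0.05473144971589991 [-0.70500636 -0.64855244 -1.40905286]
scene blue_jar [(array([0.487, 0.287, 0.018]), 0.65), (array([ 0.786,  0.015, -0.004]), 0.55)]
scene cork_mat [(array([ 0.436, -0.073,  0.091]), 0.69), (array([ 0.488,  0.286, -0.001]), 0.61), (array([ 0.384,  0.18 , -0.006]), 0.6)]
scene beaker [(array([0.684, 0.31 , 0.   ]), 0.95), (array([ 0.604, -0.096,  0.078]), 0.44)]
[0.48861081 0.28634775 0.05083043] 0.05603703525398874 [-0.74120967 -0.57384166 -1.14930931]
top blue_jar [(array([0.488, 0.286, 0.019]), 0.9), (array([ 0.785,  0.013, -0.005]), 0.64)]
top cork_mat [(array([0.491, 0.287, 0.   ]), 0.77), (array([ 0.382,  0.179, -0.002]), 0.67)]
top beaker [(array([ 0.676,  0.313, -0.005]), 0.93), (array([ 0.703, -0.31 , -0.005]), 0.4)]
```

The jar sits over the mat centre within a few mm, with about 14 mm left to go. Lowering slowly.

jog_arm(
  commands=[
    [0.001,0,-0.004,0,0.03],
    [0.001,0,-0.007,0,0.03],
    [0.001,0,-0.01,0,0.03],
    [0.001,0,-0.012,0,0.03],
    [0.001,0,-0.012,0,0.03],
    [0.001,0,-0.012,0,0.03],
  ],
)

```text
t: 20.1
ee_pos: [0.4892, 0.2861, 0.0381]
tcp_rot: [[0.078, 0.997, -0.0], [0.997, -0.078, -0.0], [-0.0, -0.0, -1.0]]
force: [-0.6, -1.1, -2.2]
width: 0.0553
grip_force: 30.0
```

jog_arm(
  commands=[
    [0,0,-0.001,0,0.03],
    [0,0,-0.002,0,0.03],
    [0,0,-0.002,0,0.03],
  ],
)

```text
t: 20.4
ee_pos: [0.4891, 0.2861, 0.0362]
tcp_rot: [[0.078, 0.997, -0.0], [0.997, -0.078, -0.0], [-0.0, -0.0, -1.0]]
force: [0.5, -0.4, -1.5]
width: 0.0551
grip_force: 30.0
```

jog_arm(
  commands=[
    [0,0,-0.001,0,0.03],
    [0,0,-0.001,0,0.03],
    [0,0,-0.0015,0,0.03],
    [0,0,-0.0015,0,0.03],
  ],
)

```text
t: 20.8
ee_pos: [0.4893, 0.2862, 0.0353]
tcp_rot: [[0.078, 0.997, 0.0], [0.997, -0.078, 0.0], [0.0, 0.0, -1.0]]
force: [-1.3, -0.0, 3.6]
width: 0.0553
grip_force: 30.0
```

The vertical force has risen to +3.6 N, so the jar is on the mat. I'll release and rise straight up.

jog_arm(
  commands=[
    [0,0,0,0,0.06],
    [0,0,0,0,0.07],
    [0,0,0,0,0.087],
    [0,0,0,0,0.087],
    [0,0,0,0,0.087],
    [0,0,0,0,0.087],
    [0,0,0.02,0,0.087],
    [0,0,0.05,0,0.087],
    [0,0,0.09,0,0.087],
    [0,0,0.14,0,0.087],
    [0,0,0.18,0,0.087],
    [0,0,0.18,0,0.087],
    [0,0,0.18,0,0.087],
  ],
)

```text
t: 22.1
ee_pos: [0.4895, 0.2862, 0.2158]
tcp_rot: [[0.078, 0.997, 0.002], [0.997, -0.078, 0.001], [0.001, 0.002, -1.0]]
force: [-0.4, 0.4, 0.3]
width: 0.0872
grip_force: 0.0
```

```bash
python3 - <<'E'
from h import *
for n in("scene","top"):
    t=Cam(n); s=t.st; print(s["t"],s["ee_pos"],s["width"],s["force"])
    for k in("blue_jar","cork_mat","beaker","amber_jar","reagent_bottle","speed_knob_grip"): print(n,k,[(np.round(d["centre"],3),round(d["confidence"],2)) for d in nets.pinpoint(n,k)])
    cv2.imwrite(f"pics/end_{n}.png",t.im)
cv2.imwrite("pics/final.png",np.vstack([cv2.resize(cv2.imread("pics/end_scene.png")[120:360,200:520],(800,600))]))
E
```

```text
22.1 [0.48945352 0.28621679 0.21576884] 0.08718734989367291 [-0.43984701  0.43387307  0.3031388 ]
scene blue_jar [(array([0.487, 0.288, 0.007]), 0.88), (array([ 0.784,  0.015, -0.002]), 0.59)]
scene cork_mat [(array([ 0.383,  0.179, -0.003]), 0.81), (array([ 0.554, -0.036, -0.004]), 0.66), (array([0.491, 0.285, 0.002]), 0.6)]
scene beaker [(array([ 0.679,  0.314, -0.001]), 0.81)]
scene amber_jar [(array([ 0.606, -0.094,  0.075]), 0.79)]
scene reagent_bottle [(array([ 0.709, -0.309,  0.002]), 0.64)]
scene speed_knob_grip [(array([ 0.437, -0.074,  0.093]), 0.78)]
22.45 [0.48856418 0.28586941 0.21338598] 0.08705470018805532 [-0.18611102  0.61810998 -0.20390329]
top blue_jar [(array([0.49 , 0.287, 0.007]), 0.68), (array([ 0.787,  0.01 , -0.004]), 0.67)]
top cork_mat [(array([ 0.381,  0.18 , -0.002]), 0.61)]
top beaker [(array([ 0.677,  0.311, -0.003]), 0.82)]
top amber_jar [(array([ 0.604, -0.096,  0.076]), 0.71), (array([ 0.704, -0.313, -0.006]), 0.59)]
top reagent_bottle [(array([ 0.704, -0.313, -0.004]), 0.61)]
top speed_knob_grip [(array([ 0.436, -0.072,  0.095]), 0.72)]
```

View pics/final.png

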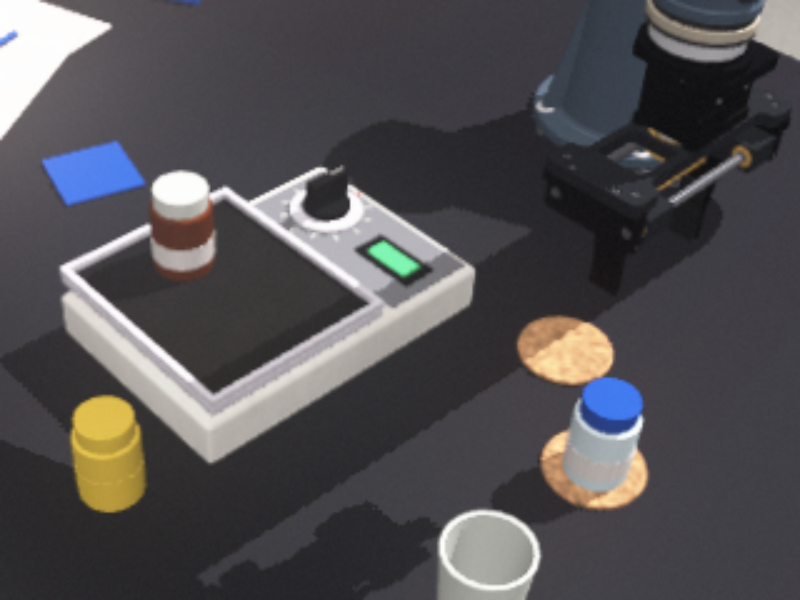

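The blue-capped jar stands upright, centred on the leftmost mat at (597,465). The knob at (327,190) is off, the amber jar (182,225) and beaker haven't moved, the bottle's measured position is unchanged, and the gripper is clear.

```bash
python3 -c "
from plant import order; print(order.hand_in())"
```

```text
the job is handed in; nothing more can be done
None
```

I turned the knob to its off stop, then stood the blue-capped jar upright on the leftmost cork mat, within about 5 mm of its centre by camera. The other items were left where they stood. The job was handed in at about 22 s; no verdict came back.

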